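Fit the counting grid to the colony counter

TASK

Get the colony counter ready: fit the loose grid plate to its sloping stage by tucking the plain edge, the one away from the blue grip bar, under the retaining lip at the foot of the stage and then gently lowering the edge with the bar until the plate lies fully home, flat on the deck between the guides. Then swing the magnifier in over the stage as far as it goes. Let go of everything and leave the other things on the bench where they are.

Things in the scene. Friction and masses are not known exactly. Their poses are not given: they have to be found in the camera images.
- grid_plate: flat rigid plate, 124 x 120 x 5 mm, about 220 g, aluminium rim round a white field with dark grid lines. Origin: middle of the underside. x runs from the plain edge that goes under the lip (x = -62 mm) to the opposite edge (x = +62 mm), y along the edges, z out of the gridded face. Starts lying face up on a teal mat 3 mm thick
- plate_grip (a point): on the plate: the grip point of the blue bar that stands on its face at x = +46 mm, 26 mm above the plate's underside. The bar is 10 mm thick along the plate's x, 46 mm long along y, and stands from the face (5 mm above the underside) up to 32 mm; grip it across its thickness
- plate_edge (a point): on the plate: the middle of the plain edge that goes under the lip, half way up its thickness
- counter: the colony counter: white wedge-shaped cabinet, 290 mm deep, 310 mm wide, 142 mm high at the back, 45 mm at the low front edge, which faces the robot with a blue key panel. Origin: middle of its underside; x to its back, y to its left, z up. Fixed for the run
- stage: the seat on the counter's sloping deck (fixed; pose varies from run to run). Origin: on the deck, middle of the seat. x points up the slope (22 degrees from level, away from the robot's side), y left along the lip, z straight off the deck. The plate lies home when its frame lies on this one, within the play. Side guides at y = +-63 mm, 8 mm high
- stage_lip (a point): middle of the retaining lip's free edge, on its underside: 54 mm down the slope from the seat's middle, 9 mm off the deck. The aluminium lip runs the full width, is 4 mm thick (top 13 mm off the deck) and overhangs the deck by 10 mm; behind it a stop at x = -64 mm of the stage ends the slot
- stage_top (a point): middle of the upper end of the seat, on the deck, 64 mm up the slope from its middle. Left and right of it stand two stop blocks, 8 mm thick and 12 mm high, leaving the middle 80 mm open for the fingers. From the lip's edge to these stops is only 118 mm, so the 124 mm plate cannot drop in flat
- magnifier (a joint): angle of the magnifier's arm about its upright hinge at the counter's back right corner: 0 = lens over the stage, against its stop; grows anticlockwise seen from above, up to 1.9, as the lens swings off to the counter's right. Starts swung aside. Slight friction (about 0.1 N m); stays where left. Lens frame 116 mm across, 14 mm thick, underside 222 mm above the bench, centre 176 mm from the hinge
- magnifier_hinge (a point): point on the magnifier's upright hinge axis, at the height of the underside of the lens frame
- magnifier_knob (a point): a point on the axis of the upright black knob on the magnifier's arm, 105 mm from the hinge axis: a cylinder 16 mm across that stands on the white arm (14 mm wide) and reaches from the arm's top, 22 mm below this point, to 14 mm above it; moves with the arm
- dishes: bystander: two stacked petri dishes, 92 mm across, 30 mm high; origin under the middle
- jar: bystander: glass sample jar with a green cap, 60 mm across, 85 mm high; origin under the middle
- cup_a: bystander: white yoghurt cup, 76 mm across, 74 mm high; origin under the middle
- cup_b: bystander: second white yoghurt cup of the same size; origin under the middle
- pen: bystander: black marker pen with a red cap, 125 mm long, lying along its x; origin under the middle
Things that resemble listed ones, but are neither listed nor needed, are in the scene too. Leave any pink or yellow look-alike of the grid_plate alone.

How it is judged:
By the outcome, as a careful person would: the job done as asked, in the order asked, and still so for the second after the job is handed in, with the robot touching nothing.
It also fails if it takes over 67 s, if anything falls off the work surface, if the arm or the gripper's body presses on something with over 40 N, if the wrist force passes 120 N, or if a joint passes its speed limit or range.

ROBOT

A 6-joint arm with a two-finger parallel gripper is mounted at the origin on the work surface. World frame = base frame: x ahead of the robot, y to its left, z up, the work surface at z = 0. Lengths are in m, angles in rad, forces in N, time in s.
With the tool pointing down it reaches from about 0.275 to 0.85 m from the base axis. Payload 5.2 kg.
Tool frame: the origin (TCP) lies on the centre line of the jaws, within the pads' length; the fingertips stand 8 mm ahead of it and the grasp point (between the pads) lies 11 mm behind it; y points along the fingers, x is the direction in which the jaws open and shut, and the axes are right-handed (so a half turn about y gives the same grasp; the last joint's range is limited). The gripper opens to 85 mm and grips with 20 to 120 N. Pads are 22 mm wide; open, the fingers measure 114 mm over their backs; the gripper's body (76 mm by 85 mm) begins 54 mm behind the grasp point. The pads swing forward as they close: fully open they stand 13 mm farther back than shut.
Start: joints at [-0.203, 0.259, 1.535, -0, 1.348, -0.203], TCP at [0.55, 0, 0.239] pointing down, gripper open.
Joint ranges: [-3.14, 3.14], [-0.91, 2.08], [0.19, 2.58], [-1.22, 4.36], [0.22, 2.71], [-3.12, 3.12]. Speed limits (rad/s): [2.57, 2.57, 3.14, 3.14, 3.14, 3.14].

INTERFACE

Orientations are given as a rotation vector (axis times angle).
In Python, from rig import robot gives the robot as it stands. The module is installed in compiled form; this text tells all that it offers. Calls block until the motion is done:
- robot.move_ptp(position, orientation): joint-space move of the TCP to a pose.
- robot.move_straight(position, max_speed=0.15, rot=None): straight line of the TCP; rot=None keeps the orientation; max_speed is the mean speed in m/s.
- robot.move_j(angles): joint-space move.
- robot.gripper_to(opening, effort=None): finger opening in m; effort is the grip in N (None keeps the last); returns when the fingers have stopped.
- robot.sleep(seconds).
- robot.inverse_kinematics(position, orientation): joint angles nearest the present ones, or None.
- robot.read_state(): the state.
- robot.read_camera(name): name is "scene" or "side" or "wrist"; returns a dict with "pixels" (420x560x3 uint8, red, green, blue), "fov_y" (degrees; the focal length in pixels is half the picture's height over the tangent of half this angle, whatever the lens; pixels are square), "cx", "cy" (the principal point, pixels), "cam_to_world" (4x4, takes a point from camera to world coordinates). Camera axes: x right, y down, z forward; pixel columns grow to the right and rows downward; lengths in m; the calibration is good to about 2 mm. A picture is of the moment at which its call begins. There is no depth.
A pose or a line that the arm cannot do raises robot.MotionError and nothing moves.
- robot.finish_job(): hands the job in, once; it reports no verdict.
Trained networks look in a picture, given as the dict that the camera call returned (one of the last four; its "shot" number tells which), for a name from the list of things; names that differ only in an ending like _2 or _b are one class to them, and where a whole thing is asked for, a point or a joint stands for the part that bears it (a point fixed in the world has none). Each returns a list of dicts, best first, with "score" (0 to 1); they miss things now and then, are a little off and sometimes report something else, mostly with a low value. They report only what shows in the picture. A call takes as long as a camera call. They do not tell look-alikes from the thing itself.
- robot.recognise(label, picture): "bbox" ([left, top, right, bottom] as shares, 0 to 1, of the picture: columns of its width, rows of its height, round what is visible of it).
- robot.outline_of(label, picture): "region" (420x560 bool, what is visible of it) and "bbox" ([left, top, right, bottom] as shares, 0 to 1, of the picture: columns of its width, rows of its height, round what is visible of it).
- robot.landmark_of(label, picture): "point" ([column, row] as shares, 0 to 1, of the picture: columns of its width, rows of its height: a listed point, or the origin of a listed thing).
The state is a dict: "clock": time; "q": joint angles; "dq": joint speeds; "joint_efforts": joint torques, N m; "tcp_pos": TCP position; "orientation": TCP orientation; "ft_force": force on the tool from outside, world axes, zero at the start; "ft_torque": the same for the moment, N m; "gripper_width": finger opening in m.
Only numpy, scipy, OpenCV 4.12 (cv2) and the standard library are available. Lean on these libraries where they do the work, as an engineer would, in place of code of your own. Each camera call takes 0.05 s, during which the arm holds its last target. There are 200 camera calls.

## Working session

There is one attempt and no reset: what is moved stays moved. The work goes in short steps, each a Python script; the robot and the scene stay as the last script left them, time stands still between calls to the robot, and variables do not carry over. Pictures are saved under pics/ and viewed, about 8 in all and at most 12, crops included, and the job is handed in when it is done.

```bash
mkdir -p pics; cat > h.py <<'E'
import numpy as np, cv2
from rig import robot
from scipy.spatial.transform import Rotation as R
def save(p,name): cv2.imwrite('pics/'+name,cv2.cvtColor(p['pixels'],cv2.COLOR_RGB2BGR))
def K(p):
    f=210/np.tan(np.radians(p['fov_y'])/2); return f,p['cx'],p['cy']
def ray(p,uv):
    f,cx,cy=K(p); T=np.array(p['cam_to_world']); d=T[:3,:3]@np.array([(uv[0]-cx)/f,(uv[1]-cy)/f,1]); return T[:3,3],d/np.linalg.norm(d)
def onz(p,uv,z):
    o,d=ray(p,uv); return o+d*(z-o[2])/d[2]
def tri(rs):
    A=sum(np.eye(3)-np.outer(d,d) for o,d in rs); b=sum((np.eye(3)-np.outer(d,d))@o for o,d in rs); return np.linalg.solve(A,b)
def proj(p,X):
    f,cx,cy=K(p); T=np.array(p['cam_to_world']); c=T[:3,:3].T@(np.array(X)-T[:3,3]); return np.array([c[0]/c[2]*f+cx,c[1]/c[2]*f+cy])
def lm(label,p):
    return [(np.array(r['point'])*[560,420],r['score']) for r in robot.landmark_of(label,p)]
E
python3 - <<'E'
from h import *
P={}
for n in ['scene','side','wrist']:
    p=robot.read_camera(n); P[n]=p; save(p,n+'0.png'); print(n,np.round(p['cam_to_world'],3).tolist(),p['fov_y'],p['cx'],p['cy'])
for l in ['grid_plate','plate_grip','plate_edge','counter','stage','stage_lip','stage_top','magnifier_hinge','magnifier_knob','dishes','jar','cup_a','pen']:
    for n in P:
        print(l,n,[(np.round(a).tolist(),round(s,2)) for a,s in lm(l,P[n])[:4]])
cv2.imwrite('pics/a.png',cv2.cvtColor(cv2.resize(np.vstack([P['scene']['pixels'],P['side']['pixels']]),None,fx=.7,fy=.7),cv2.COLOR_RGB2BGR))
print(robot.read_state())
E
```

```text
scene [[0.269, 0.77, -0.578, 1.45], [0.963, -0.206, 0.174, -0.263], [0.015, -0.603, -0.797, 1.539], [0.0, 0.0, 0.0, 1.0]] 42.95664165756237 280.2991915995325 203.8257220522014
side [[0.967, -0.184, 0.177, 0.27], [-0.255, -0.74, 0.622, -0.648], [0.017, -0.647, -0.762, 1.037], [0.0, 0.0, 0.0, 1.0]] 52.65620072185426 269.2253814749969 213.8244580179957
wrist [[1.0, 0.0, -0.002, 0.55], [-0.0, -0.949, -0.314, 0.08], [-0.002, 0.314, -0.949, 0.374], [0.0, 0.0, 0.0, 1.0]] 68.00152507614042 284.7494179122855 212.17187862827163
grid_plate scene [([344.0, 206.0], 0.89), ([323.0, 169.0], 0.82), ([388.0, 170.0], 0.73)]
grid_plate side [([183.0, 158.0], 0.81), ([170.0, 207.0], 0.8), ([232.0, 197.0], 0.64)]
grid_plate wrist []
plate_grip scene [([382.0, 154.0], 0.95), ([344.0, 212.0], 0.66), ([337.0, 161.0], 0.66), ([349.0, 270.0], 0.37)]
plate_grip side [([164.0, 193.0], 0.89), ([167.0, 159.0], 0.66), ([244.0, 195.0], 0.64)]
plate_grip wrist []
plate_edge scene [([344.0, 192.0], 0.95), ([397.0, 178.0], 0.88), ([375.0, 259.0], 0.73), ([307.0, 163.0], 0.61)]
plate_edge side [([199.0, 148.0], 0.86), 
[... 1229 characters left out ...]
2.0], 0.47)]
pen wrist []
{'clock': 2.1, 'q': array([-2.02834956e-01,  2.58615508e-01,  1.53499739e+00,  4.62789045e-07,
        1.34795636e+00, -2.02816133e-01]), 'dq': array([ 0.00032392,  0.00061991,  0.00042877, -0.00033056, -0.00080224,
       -0.00011903]), 'joint_efforts': array([-2.93894327e-04, -4.45912564e+01, -2.90890110e+01, -6.12727654e-04,
        8.16741431e-04,  4.18370678e-05]), 'tcp_pos': array([5.50021026e-01, 8.62580850e-08, 2.39302434e-01]), 'orientation': array([-1.57080060e+00, -3.20463336e-06, -3.29334670e-05]), 'ft_force': array([-0.39213455,  0.10515443, -0.24589708]), 'ft_torque': array([-0.02178128,  0.10581125, -0.01365233]), 'gripper_width': 0.08526229352573664}
```

View pics/scene0.png

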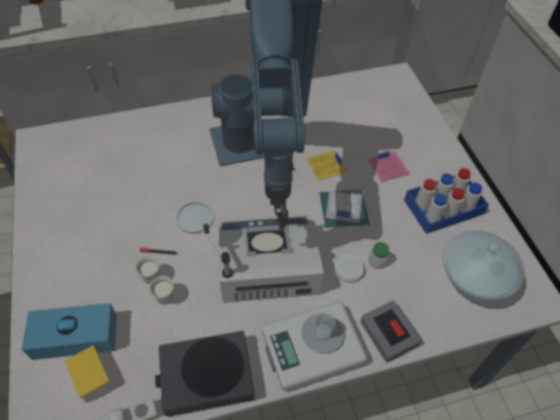

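View pics/side0.png

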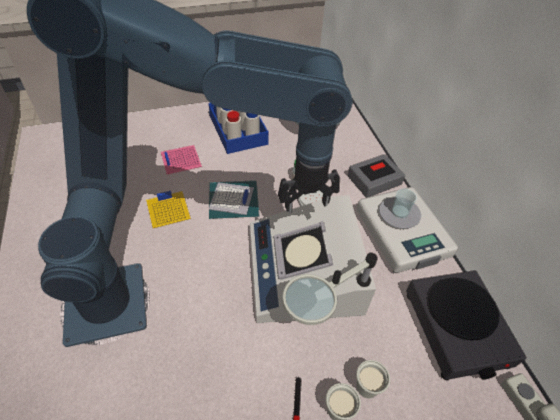

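Candidates for the plate are the grey/white one on the teal mat (scene 344,206; side 232,197), a yellow one (scene 325,165) and a pink one (scene 388,165). The one on the teal mat fits the description. Next I'll triangulate and confirm it with a close wrist view.

```bash
python3 - <<'E'
from h import *
s=robot.read_camera('scene'); d=robot.read_camera('side'); w=robot.read_camera('wrist'); save(w,'w0.png')
def best(l,p,near=None,r=25):
    c=lm(l,p)
    if near is not None: c=[x for x in c if np.linalg.norm(x[0]-near)<r]
    return c[0][0] if c else None
def t3(l,ns=None,nd=None,ww=False):
    rs=[ray(p,u) for p,u in [(s,best(l,s,ns)),(d,best(l,d,nd))]+([(w,best(l,w))] if ww else []) if u is not None]
    X=tri(rs); print(l,len(rs),X.round(4),[round(1e3*np.linalg.norm(np.cross(X-o,v)),1) for o,v in rs]); return X
for l in ['plate_grip','plate_edge','grid_plate']: t3(l,(344,205),(230,197))
for l in ['stage','stage_lip','stage_top','counter']: t3(l,ww=True)
for l in ['magnifier_hinge','magnifier_knob']: t3(l)
g=t3('plate_grip',(344,205),(230,197))
for l in ['dishes','jar','pen','cup_a']: print(l,onz(d,best(l,d),0))
# look over plate
robot.move_ptp([g[0]-.03,g[1]-.09,.30],[-np.pi/2,0,0])
w=robot.read_camera('wrist'); save(w,'w1.png')
for l in ['plate_grip','plate_edge','grid_plate']:
    for a,sc in lm(l,w): print(l,a.round(1),round(sc,2), onz(w,a,{'plate_grip':.029,'plate_edge':.0055,'grid_plate':.003}[l]).round(4))
print(robot.read_state()['clock'])
E
```

```text
plate_grip 2 [0.4482 0.2856 0.0153] [np.float64(4.7), np.float64(4.7)]
plate_edge 2 [0.3489 0.3044 0.027 ] [np.float64(1.8), np.float64(1.8)]
grid_plate 1 [ 0.2722 -0.6311  1.0181] [np.float64(0.0)]
stage 3 [ 0.5451 -0.0315  0.0969] [np.float64(1.6), np.float64(2.1), np.float64(2.1)]
stage_lip 2 [ 0.4898 -0.0182  0.0897] [np.float64(1.4), np.float64(1.4)]
stage_top 3 [ 0.5995 -0.0397  0.1334] [np.float64(6.7), np.float64(4.4), np.float64(3.3)]
counter 3 [ 0.5538 -0.0339 -0.0046] [np.float64(6.2), np.float64(8.8), np.float64(4.2)]
magnifier_hinge 2 [ 0.6387 -0.1815  0.2241] [np.float64(4.2), np.float64(4.2)]
magnifier_knob 2 [ 0.4459 -0.1355  0.3141] [np.float64(144.8), np.float64(144.8)]
plate_grip 2 [0.4482 0.2856 0.0153] [np.float64(4.7), np.float64(4.7)]
dishes [0.6630889  0.20600797 0.        ]
jar [0.64925153 0.32759306 0.        ]
pen [ 0.4225954  -0.37583286  0.        ]
cup_a [ 0.60308925 -0.38373088  0.        ]
plate_grip [305.9 114.3] 0.88 [0.4452 0.2688 0.029 ]
plate_grip [95.1 50.7] 0.68 [0.1968 0.34   0.029 ]
plate_grip [335.3 340.8] 0.61 [ 0.4991 -0.0751  0.029 ]
plate_edge [126.9 144.1] 0.95 [0.2051 0.2301 0.0055]
plate_edge [232.   74.6] 0.66 [0.3521 0.3165 0.0055]
grid_plate [273.3  95.9] 0.7 [0.404  0.2912 0.003 ]
4.8083
```

View pics/w0.png

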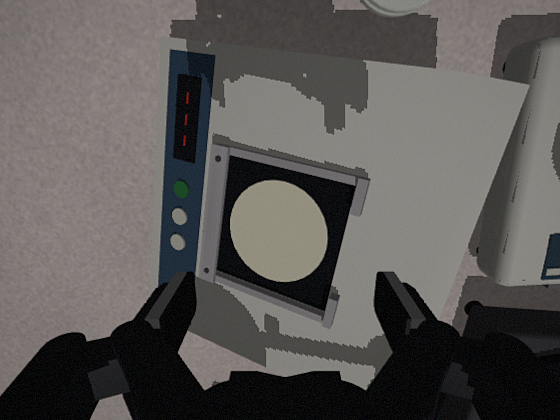

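View pics/w1.png

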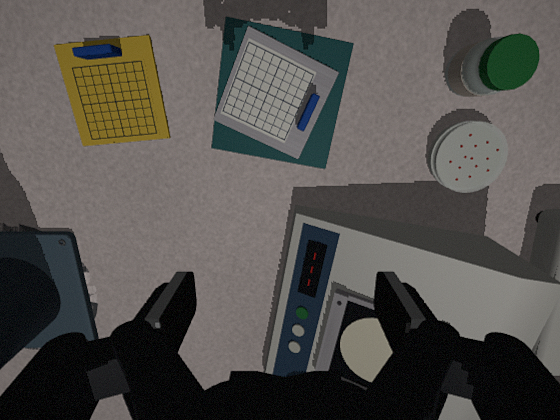

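Wrist view w1 shows the target: white gridded plate with blue bar at (275,92) on the teal mat, bar at (308,112) on its +x side. The yellow look-alike is at (112,90) and is left alone. View w0 shows the stage with its lip at col ~212 and stops at (362,195) and (332,308), yaw about -14°. Next, a closer look at the plate and the stage.

```bash
python3 - <<'E'
from h import *
D=[-np.pi/2,0,0]
robot.move_ptp([.40,.29,.24],D)
w=robot.read_camera('wrist'); save(w,'w2.png')
for l,z in [('plate_grip',.029),('plate_edge',.0055),('grid_plate',.003)]:
    print(l,[(a.round(1),round(sc,2),onz(w,a,z).round(4)) for a,sc in lm(l,w)[:2]])
o=robot.outline_of('grid_plate',w)
for k in o: print('outl',k['score'],k['bbox'],k['region'].sum())
np.save('reg.npy',o[0]['region'])
s=robot.read_camera('scene'); d=robot.read_camera('side')
print('knob',[lm('magnifier_knob',p)[:2] for p in (s,d)])
V=[]
for pos in ([.55,.0,.26],[.50,-.05,.30]):
    robot.move_ptp(pos,D); V.append(robot.read_camera('wrist')); save(V[-1],'st%d.png'%len(V))
    for l in ['stage','stage_lip','stage_top','magnifier_knob','magnifier_hinge']: print(l,[(a.round(1),round(sc,2)) for a,sc in lm(l,V[-1])[:2]])
import pickle; pickle.dump((w,s,d,V),open('v.pkl','wb'))
u=cv2.resize(w['pixels'][20:300,130:450],(480,420),interpolation=3); 
v=cv2.resize(V[0]['pixels'][110:350,180:400],None,fx=2.4,fy=2.4,interpolation=3)
cv2.imwrite('pics/plate.png',u[:,:,::-1]); cv2.imwrite('pics/stage.png',v[:,:,::-1]); print(robot.read_state()['clock'])
E
```

```text
plate_grip [(array([324.2, 201.9]), 0.89, array([0.4453, 0.268 , 0.029 ])), (array([ 95.7, 136.4]), 0.84, array([0.1952, 0.3416, 0.029 ]))]
plate_edge [(array([126.2, 222.6]), 0.91, array([0.1995, 0.2335, 0.0055])), (array([245.3, 157.5]), 0.65, array([0.3531, 0.3155, 0.0055]))]
grid_plate [(array([290.1, 175.9]), 0.77, array([0.4061, 0.293 , 0.003 ])), (array([120.8, 179.5]), 0.67, array([0.2005, 0.2884, 0.003 ]))]
outl 0.9 [0.4055, 0.2598, 0.6402, 0.5752] 10270
outl 0.65 [0.1782, 0.0026, 0.3962, 0.0581] 2060
outl 0.63 [0.098, 0.2824, 0.3148, 0.5443] 10385
knob [[(array([204.4 , 226.59]), 0.62)], [(array([338.912, 275.31 ]), 0.94), (array([323.512, 241.5  ]), 0.39)]]
stage [(array([278. , 224.1]), 0.88)]
stage_lip [(array([228.5, 211.9]), 0.78)]
stage_top [(array([336.3, 247.9]), 0.56)]
magnifier_knob []
magnifier_hinge []
stage [(array([324.2, 165.6]), 0.58)]
stage_lip [(array([273.5, 156.4]), 0.62), (array([293.7, 371.6]), 0.42)]
stage_top [(array([382.1, 179.6]), 0.72), (array([338.6, 356.5]), 0.68)]
magnifier_knob []
magnifier_hinge [(array([339.9, 357.4]), 0.41)]
8.0417
```

View pics/plate.png

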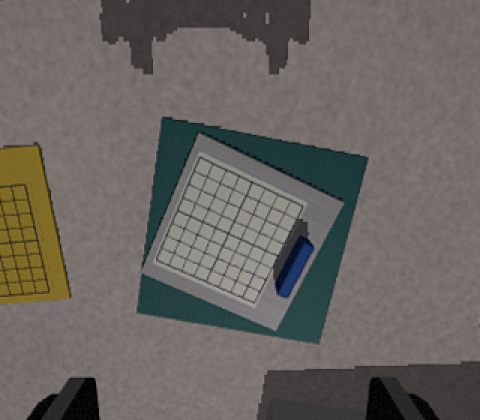

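View pics/stage.png

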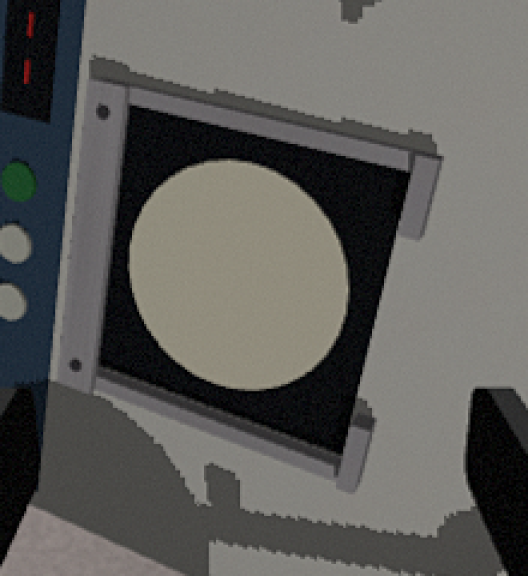

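The plate crop gives sharp face corners at (200,133), (345,203), (277,330) and (143,273). The stage crop gives the lip edge (128,88)-(95,392), the guide edges and the deck's upper end (408,172)-(345,455). I'll fit both poses from these.

```bash
cat > fit.py <<'E'
from h import *
import pickle
from scipy.optimize import least_squares
w,s,d,V=pickle.load(open('v.pkl','rb'))
c=np.array([(200,133),(345,203),(277,330),(143,273)])/1.5+[130,20]
C=np.array([onz(w,u,.008) for u in c]); print('corners',C.round(4).tolist())
print('sides',[round(np.linalg.norm(C[i]-C[i-1]),4) for i in range(4)])
m=np.array([(-62,60),(62,60),(62,-60),(-62,-60)])/1e3
def pl(t): 
    cs,sn=np.cos(t[2]),np.sin(t[2]); return ((m@np.array([[cs,sn],[-sn,cs]])+t[:2])-C[:,:2]).ravel()
r=least_squares(pl,[.4,.29,-.47]); print('plate',r.x.round(4),'yawdeg',np.degrees(r.x[2]).round(2),'res mm',(r.fun*1e3).round(1))
def RS(yaw): return R.from_euler('z',yaw)*R.from_euler('y',-np.radians(22))
q=lambda a:np.array(a)/2.4+[180,110]
# (two model pts, two picture pts)
L=[((-54,60,13),(-54,-60,13),(127,95),(97,380)),((-50,63,8),(60,63,8),(135,104),(408,172)),
   ((-50,-63,8),(60,-63,8),(110,383),(336,468)),((64,60,0),(64,-60,0),(408,172),(345,455))]
def st(t):
    e=[]
    for A,B,u,v in L:
        a,b=[proj(V[0],RS(t[3]).apply(np.array(P)/1e3)+t[:3]) for P in (A,B)]
        n=np.array([a[1]-b[1],b[0]-a[0]]); n/=np.linalg.norm(n)
        e+=[n@(q(u)-a),n@(q(v)-a)]
    return np.array(e)
r2=least_squares(st,[.545,-.03,.095,-.2]); t=r2.x; print('stage fit',t.round(4),'yaw',np.degrees(t[3]).round(2),'res px',r2.fun.round(1))
cov=np.linalg.inv(r2.jac.T@r2.jac); print('sd per px mm/deg',(np.sqrt(np.diag(cov))*[1e3,1e3,1e3,57.3]).round(2))
for l,P in [('stage',(0,0,0)),('stage_lip',(-54,0,9)),('stage_top',(64,0,0))]:
    X=RS(t[3]).apply(np.array(P)/1e3)+t[:3]; print(l,X.round(4),[proj(p,X).round(1) for p in (s,d,V[0],V[1])])
print('knob',tri([ray(s,(204.4,226.6)),ray(d,(338.9,275.3))]).round(4))
print('hinge',tri([ray(s,(224,259)),ray(d,(365,267))]).round(4))
E
python3 fit.py
```

```text
corners [[0.3757, 0.3702, 0.008], [0.4876, 0.3185, 0.008], [0.438, 0.211, 0.008], [0.3268, 0.2615, 0.008]]
sides [np.float64(0.1192), np.float64(0.1232), np.float64(0.1184), np.float64(0.122)]
plate [ 0.407   0.2903 -0.4287] yawdeg -24.56 res mm [-0.2  0.5  0.8  0.6  0.5 -1.1 -1.1 -0. ]
stage fit [ 0.5413 -0.0324  0.0967 -0.1637] yaw -9.38 res px [-1.  -1.7 -1.8 -0.4  1.1  1.6  1.9  0.1]
sd per px mm/deg [0.49 0.8  1.76 0.35]
stage [ 0.5413 -0.0324  0.0967] [array([266.7, 242. ]), array([302.4, 251.8]), array([276.6, 226. ]), array([322. , 168.5])]
stage_lip [ 0.4886 -0.0237  0.0848] [array([265.2, 230.4]), array([282.6, 255.7]), array([226.7, 214.2]), array([274.2, 159. ])]
stage_top [ 0.5998 -0.0421  0.1207] [array([268.5, 253.8]), array([325.1, 245.1]), array([337. , 244.4]), array([381. , 181.9])]
knob [ 0.5495 -0.22    0.2655]
hinge [ 0.6367 -0.184   0.2103]
```

```bash
cat >> h.py <<'E'
YP=np.radians(-24.56)
S=dict(t=np.array([.5413,-.0324,.0967]),yaw=-.1637)
def RS(yaw): return R.from_euler('z',yaw)*R.from_euler('y',-np.radians(22))
TOOL=np.array([[1,0,0],[0,0,1],[0,-1,0]],float)  # plate->tool columns: x, -z, y
def tool(Rp): return R.from_matrix(Rp.as_matrix()@TOOL)
ZG=.018
def pose(ex,h,phi,y=0.,zg=None):
    """plate's lower plain edge at stage (ex,y,h), plate raised by phi deg -> TCP pos, rotvec"""
    r=RS(S['yaw']); rp=R.from_euler('y',-np.radians(phi))
    g=np.array([ex,y,h])+rp.apply([.108,0,ZG if zg is None else zg])
    return r.apply(g)+S['t'], tool(r*rp).as_rotvec()
def ft(): return np.array(robot.read_state()['ft_force'])
E
python3 - <<'E'
from h import *
rot=tool(R.from_euler('z',YP)).as_rotvec(); print(rot)
g=np.array([.4475,.2703,0])
robot.move_ptp(g+[0,0,.12],rot)
robot.gripper_to(.05)
robot.move_straight(g+[0,0,.021],.12)
print('f',ft().round(2))
robot.gripper_to(.0,60); st=robot.read_state(); print(st['gripper_width'],st['tcp_pos'],ft().round(2),st['clock'])
robot.move_straight(g+[0,0,.15],.12)
robot.sleep(.2); print('lift',ft().round(2),robot.read_state()['gripper_width'])
for a in [(-.05,.03,11),(-.0535,.004,10),(-.06,.002,10),(-.062,0,0)]:
    p,r=pose(*a); print(p.round(3),robot.inverse_kinematics(p,r))
w=robot.read_camera('wrist'); save(w,'g.png')
E
```

```text
[-1.54452488  0.33619616 -0.33619616]
f [-0.11  0.07  1.13]
0.00877593724868833 [0.44784738 0.27051695 0.02176799] [-1.26  0.2   5.4 ] 11.2833
lift [ 0.71  0.67 -2.2 ] 0.008876891268863577
[ 0.564 -0.036  0.18 ] [-0.31175856  0.07318546  2.08027755  0.19636812  0.42441989 -0.30377582]
[ 0.572 -0.037  0.153] [-0.30669082  0.13404483  2.08403009  0.20664384  0.37691354 -0.31400209]
[ 0.567 -0.037  0.149] [-0.30872598  0.13225804  2.10047824  0.21743242  0.36292004 -0.32690209]
[ 0.577 -0.038  0.131] [-0.28741255  0.2238088   1.95011916  0.08343654  0.58795688 -0.18426132]
```

View pics/g.png

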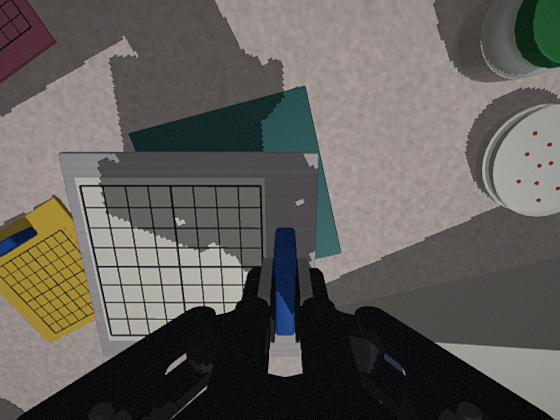

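The wrist view shows the bar held between the pads (285,280), with the plate's far edge corners at (60,152) and (317,153). I'll compute the offset in the grip.

```bash
python3 - <<'E'
from h import *
w=robot.read_camera('wrist'); st=robot.read_state()
Rt=R.from_rotvec(st['orientation']).as_matrix(); tp=st['tcp_pos']
def plate(uv,zp,ZT=.0188):  # plate-frame xy relative to TCP(46,0,ZT)
    o,d=ray(w,uv); o=Rt.T@(o-tp); d=Rt.T@d   # tool: x, y=-pz, z=py
    k=(-(zp-ZT)-o[1])/d[1]; X=o+k*d; return np.array([X[0]+.046,X[2]])*1e3
for uv,zp in [((60,152),.005),((317,153),.005),((285,228),.032),((66,180),.005),((104,352),.005)]: print(uv,plate(uv,zp).round(1))
c=plate((60,152),.005); print(st['clock'])
E
```

```text
(60, 152) [-59.9  60.9]
(317, 153) [61.6 60.4]
(285, 228) [46.4 32.9]
(66, 180) [-60.   47.4]
(104, 352) [-60.5 -56.1]
12.8083
```

```bash
python3 - <<'E'
from h import *
y=-.0007
robot.move_straight([.4475,.2703,.27],.2)
p,r=pose(-.044,.10,12,y); robot.move_ptp(p,r)
p,r=pose(-.044,.02,12,y); robot.move_straight(p,.1,r)
robot.sleep(.3); f0=ft(); n=RS(S['yaw']).apply([0,0,1]); ux=RS(S['yaw']).apply([1,0,0])
h=.012
while h>-.008:
    p,r=pose(-.044,h,12,y); robot.move_straight(p,.03,r); f=ft()-f0
    if f@n>2.0: break
    h-=.001
print('contact h',h,f.round(2),f@n,f@ux, robot.read_state()['clock'])
for n_ in ['side','wrist']: save(robot.read_camera(n_),'i_%s.png'%n_)
a=cv2.imread('pics/i_side.png')[170:330,220:400]; b=cv2.imread('pics/i_wrist.png')
cv2.imwrite('pics/i.png',np.hstack([cv2.resize(a,(473,420),interpolation=3),cv2.resize(b,(327,245)).copy() if 0 else cv2.copyMakeBorder(cv2.resize(b,(327,245)),0,175,0,0,0)]))
E
```

```text
contact h 0.0029999999999999966 [-0.44 -0.59  3.73] 3.584225201679866 1.0781097126565782 18.6833
```

View pics/i.png

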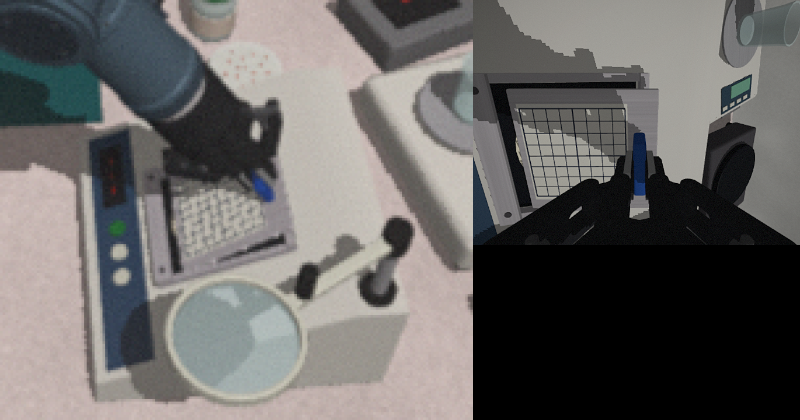

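```bash
python3 -c "
import cv2
a=cv2.imread('pics/i_wrist.png')[110:400,10:350]; cv2.imwrite('pics/i2.png',cv2.resize(cv2.convertScaleAbs(a,alpha=1.6,beta=15),(700,597),interpolation=3))"
```

```text
(no output)
```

View pics/i2.png

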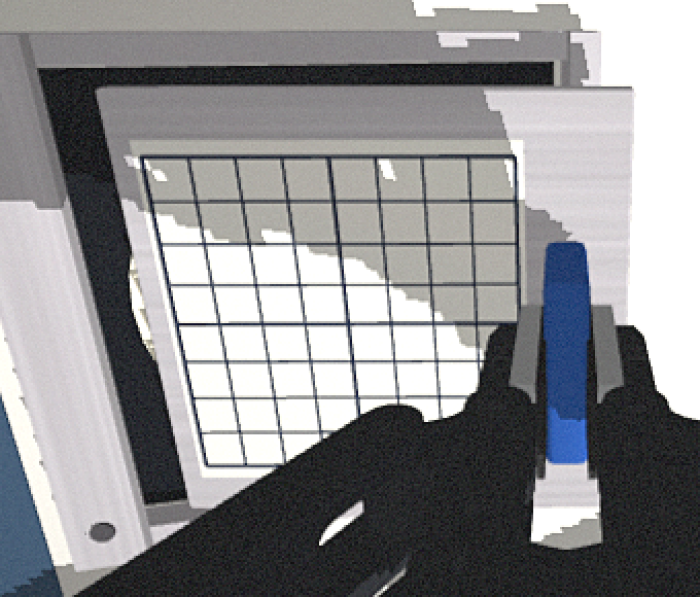

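```bash
python3 - <<'E'
from h import *
w=robot.read_camera('wrist'); rs=RS(S['yaw'])
n0=.003-.0  # measured contact offset of deck
def stg(uv,z):
    uv=np.array(uv)/2.058+[10,110]; o,d=ray(w,uv); o=rs.inv().apply(o-S['t']); d=rs.inv().apply(d); k=(z-o[2])/d[2]; return ((o+k*d)*1e3).round(1)
for off in (0,.003):
    print('deck off',off)
    print('guide L base',stg((38,68),off),stg((552,62),off),'| guide L top', stg((38,62),.008+off))
    print('guide R', stg((150,503),off),stg((150,520),.008+off),stg((190,500),off))
    print('lip lower', stg((38,68),.009+off),stg((100,330),.009+off),'lip upper',stg((22,35),.013+off))
    print('plate front corners',stg((97,88),.005+off),stg((190,505),.005+off),'rear',stg((633,88),.005+.0258+off))
E
```

```text
deck off 0
guide L base [-58.3  63.8   0. ] [64.2 62.8  0. ] | guide L top [-53.9  65.8   8. ]
guide R [-57.9 -62.7   0. ] [-54.9 -62.    8. ] [-47.2 -63.6   0. ]
lip lower [-53.7  64.6   9. ] [-54.7  -0.6   9. ] lip upper [-53.1  71.9  13. ]
plate front corners [-44.8  59.5   5. ] [-45.3 -61.3   5. ] rear [77.5 59.4 30.8]
deck off 0.003
guide L base [-56.8  64.1   3. ] [63.6 63.1  3. ] | guide L top [-52.4  66.1  11. ]
guide R [-56.4 -60.2   3. ] [-53.4 -59.4  11. ] [-45.9 -61.2   3. ]
lip lower [-52.2  64.9  12. ] [-53.2   0.9  12. ] lip upper [-51.6  72.   16. ]
plate front corners [-43.5  59.8   8. ] [-44.  -58.8   8. ] rear [76.5 59.8 33.8]
```

Back-projection fits the stage model (guides at ±63, lip at -54), and the plate is parallel and centred to within 1 mm. Now I'll slide it under the lip.

```bash
python3 - <<'E'
from h import *
rs=RS(S['yaw']); h=.0037
p,r=pose(-.044,h,12,0); robot.move_straight(p,.03,r); robot.sleep(.1); print((rs.inv().apply(ft())).round(2)); f0=ft()
ex=-.046
while ex>-.0645:
    p,r=pose(ex,h,12,0); robot.move_straight(p,.03,r); f=rs.inv().apply(ft()-f0)
    print(round(ex,4),f.round(2))
    if f[0]>4 or abs(f[2])>8: break
    ex-=.0015 if ex<-.052 else .002
print(robot.read_state()['clock'],robot.read_state()['gripper_width'])
w=robot.read_camera('wrist'); save(w,'j.png')
a=w['pixels'][110:400,10:350]; cv2.imwrite('pics/j2.png',cv2.resize(cv2.convertScaleAbs(a[:,:,::-1],alpha=1.6,beta=15),(700,597),interpolation=3))
E
```

```text
[0.87 0.2  0.44]
-0.046 [-0.49  0.38  0.4 ]
-0.048 [-0.73 -0.43 -0.48]
-0.05 [-1.46 -0.29 -0.52]
-0.052 [-1.46 -1.1   0.05]
-0.0535 [-0.88 -0.78 -0.86]
-0.055 [-2.04 -0.42  0.64]
-0.0565 [-0.85 -0.11 -0.33]
-0.058 [-1.29  0.18 -0.21]
-0.0595 [-1.41 -0.65  0.3 ]
-0.061 [-1.3  -0.07  0.  ]
-0.0625 [ 1.69 -0.19 -0.02]
-0.064 [ 4.17 -0.96  1.06]
22.1833 0.008331181747042424
```

View pics/j2.png

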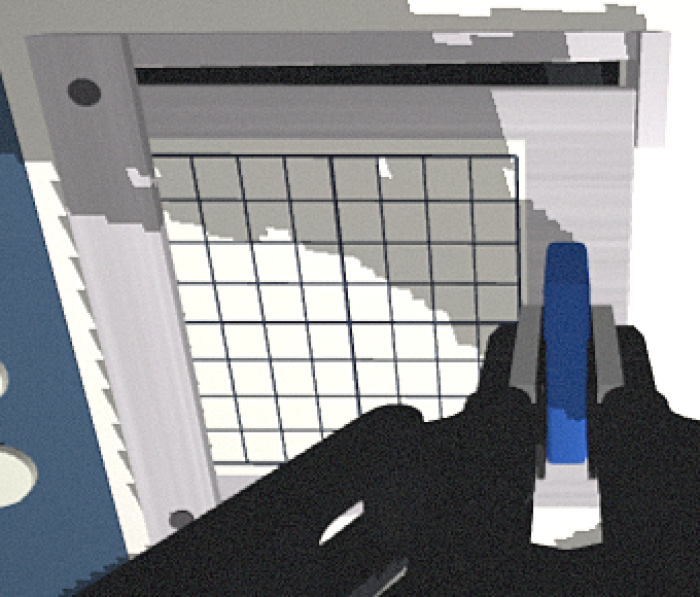

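The plain edge now sits under the lip (lip edge at col 135-215 covers it) and touches the stop. The plate is between the guides. I'll back off about 1 mm and lower gently about the edge.

```bash
python3 - <<'E'
from h import *
rs=RS(S['yaw']); ex=-.0615
p,r=pose(ex,.0035,12,0); robot.move_straight(p,.03,r); robot.sleep(.1); f0=ft(); print(rs.inv().apply(f0).round(2))
phi=10.5
while phi>-2.5:
    p,r=pose(ex,.0033,phi,0); robot.move_straight(p,.03,r); f=rs.inv().apply(ft()-f0); t=robot.read_state()['ft_torque']
    print(phi,f.round(2),t.round(2))
    if f[2]>4 or abs(f[0])>7: break
    phi-=1.5 if phi>3.1 else .5
print(robot.read_state()['clock'])
w=robot.read_camera('wrist')
a=w['pixels'][110:400,10:350]; cv2.imwrite('pics/k2.png',cv2.resize(cv2.convertScaleAbs(a[:,:,::-1],alpha=1.6,beta=15),(700,597),interpolation=3))
E
```

```text
[ 1.66 -1.09  1.83]
10.5 [ 0.54 -0.19  0.7 ] [-0.2   0.18 -0.11]
9.0 [0.52 0.29 1.55] [-0.17  0.2  -0.06]
7.5 [0.   0.51 1.  ] [-0.1   0.22 -0.09]
6.0 [-0.13  0.4   1.08] [-0.06  0.26 -0.09]
4.5 [-0.36 -0.02  0.64] [-0.1   0.37  0.01]
3.0 [-0.25  0.8   0.99] [-0.14  0.37 -0.06]
2.5 [-0.99  1.6  -0.77] [ 0.02  0.53 -0.03]
2.0 [-2.89  0.79  0.18] [ 0.04  0.69 -0.1 ]
1.5 [-2.64  1.9   0.68] [ 0.04  0.73 -0.07]
1.0 [-4.5   0.95  0.01] [ 0.05  0.82 -0.12]
0.5 [-4.1   0.54 -0.43] [-0.01  0.78 -0.07]
0.0 [-7.52 -0.14  9.  ] [-0.01  1.02 -0.11]
25.5833
```

View pics/k2.png

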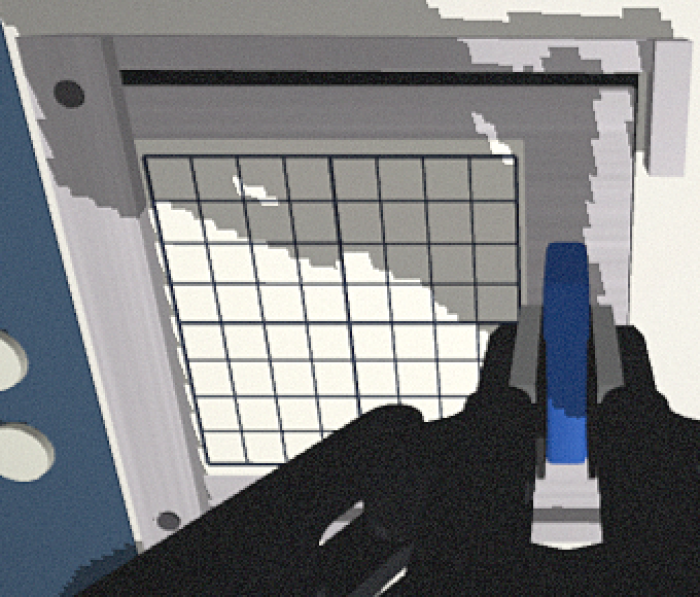

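```bash
python3 - <<'E'
from h import *
rs=RS(S['yaw'])
for a in [(-.0620,.0037,.5),(-.0625,.0037,.5),(-.063,.0037,.5),(-.063,.0035,0),(-.063,.0033,-.3),(-.063,.0031,-.5)]:
    p,r=pose(*a); robot.move_straight(p,.03,r); robot.sleep(.05); f=rs.inv().apply(ft()); print(a,f.round(2),robot.read_state()['ft_torque'].round(2))
    if f[2]>12: break
robot.gripper_to(.03,30); robot.sleep(.2); print('rel',rs.inv().apply(ft()).round(2),robot.read_state()['gripper_width'])
p0,rr=robot.read_state()['tcp_pos'],robot.read_state()['orientation']
robot.move_straight(p0+rs.apply([0,0,.10]),.15)
robot.sleep(.2); print('free',rs.inv().apply(ft()).round(2))
w=robot.read_camera('wrist'); save(w,'l.png')
def stg(uv,z):
    o,d=ray(w,uv); o=rs.inv().apply(o-S['t']); d=rs.inv().apply(d); k=(z-o[2])/d[2]; return ((o+k*d)*1e3).round(1)
for l,z in [('plate_grip',.026),('plate_edge',.0025),('grid_plate',0),('stage',0),('stage_top',0)]: print(l,[(a.round(0),round(sc,2),stg(a,z)) for a,sc in lm(l,w)[:2]])
print(robot.read_state()['clock'])
a=w['pixels'][60:400,0:440]; cv2.imwrite('pics/l2.png',cv2.resize(cv2.convertScaleAbs(a[:,:,::-1],alpha=1.4,beta=15),(770,595),interpolation=3))
E
```

```text
(-0.062, 0.0037, 0.5) [0.52 0.05 0.3 ] [ 0.04  0.4  -0.04]
(-0.0625, 0.0037, 0.5) [ 1.24  0.58 -0.34] [ 0.01  0.19 -0.03]
(-0.063, 0.0037, 0.5) [0.79 0.02 0.82] [-0.08  0.1  -0.06]
(-0.063, 0.0035, 0) [-1.34 -0.41  7.33] [-0.09  0.31 -0.06]
(-0.063, 0.0033, -0.3) [-3.96 -1.31 16.8 ] [-0.23  0.61 -0.1 ]
rel [-0.06 -0.47 -0.81] 0.03023995895794022
free [-0.06 -0.41 -0.58]
plate_grip [(array([286., 222.]), 0.97, array([44.8, -3.2, 26. ]))]
plate_edge [(array([161., 209.]), 0.67, array([-62.1,  -0.9,   2.5])), (array([309., 205.]), 0.51, array([64.1,  2.8,  2.5]))]
grid_plate [(array([234., 206.]), 0.89, array([-0.2,  1.8,  0. ]))]
stage []
stage_top [(array([310., 207.]), 0.85, array([65.3,  0.6,  0. ]))]
28.9917
```

View pics/l2.png

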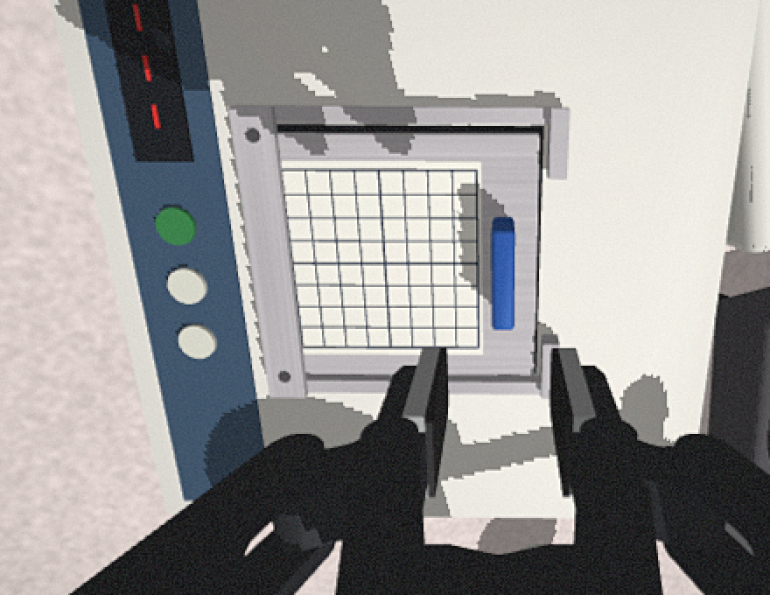

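The plate lies flat under the lip, between the guides (face corners about (280,130)-(540,375)), and the bar is free at (503,272). All four sides are inside the seat. Now the magnifier: wrist view of knob and hinge.

```bash
python3 - <<'E'
from h import *
st=robot.read_state(); robot.move_straight(st['tcp_pos']+[-.02,0,.15],.25)
D=[-np.pi/2,0,0]; robot.move_ptp([.57,-.21,.42],D)
w=robot.read_camera('wrist'); save(w,'m.png'); s=robot.read_camera('scene'); d=robot.read_camera('side')
for l in ['magnifier_hinge','magnifier_knob']:
    u=[lm(l,p)[:1] for p in (w,s,d)]; print(l,u)
    rs=[ray(p,x[0][0]) for p,x in zip((w,s,d),u) if x]; X=tri(rs); print(X.round(4),[round(1e3*np.linalg.norm(np.cross(X-o,v)),1) for o,v in rs])
    for p,x in zip((w,s,d),u):
        if x: print(onz(p,x[0][0],.222 if 'h' in l[10:11] else X[2]).round(4))
print(robot.read_state()['clock'])
E
```

```text
magnifier_hinge [[(array([357.504, 159.6  ]), 0.7)], [(array([225.68 , 259.392]), 0.62)], [(array([366.8  , 265.104]), 0.57)]]
[ 0.6441 -0.1808  0.2151] [np.float64(4.0), np.float64(1.2), np.float64(3.3)]
[ 0.6466 -0.1798  0.222 ]
[ 0.6469 -0.181   0.222 ]
[ 0.6374 -0.1859  0.222 ]
magnifier_knob [[(array([262.584, 201.516]), 0.56)], [(array([204.4  , 226.884]), 0.79)], [(array([339.08, 273.21]), 0.9)]]
[ 0.5499 -0.2165  0.2654] [np.float64(3.4), np.float64(3.7), np.float64(2.0)]
[ 0.5483 -0.2134  0.2654]
[ 0.5504 -0.2201  0.2654]
[ 0.5518 -0.2152  0.2654]
30.9917
```

Picture budget used up, so the rest is by numbers: hinge (0.6455,-0.181), knob (0.5495,-0.2165,0.2655). That gives a radius of 102 mm against the stated 105, which is consistent. I'll cage the knob between the pads and lead it clockwise to the stop.

```bash
python3 - <<'E'
from h import *
H=np.array([.6455,-.181]); k=np.array([.5495,-.2165]); rad=.104
a0=np.arctan2(*(k-H)[::-1])%(2*np.pi)
def kp(a,z,flip=0): 
    t=R.from_euler('z',a-np.pi/2+flip); return np.r_[H+rad*np.array([np.cos(a),np.sin(a)]),z],tool(t).as_rotvec()
best=None
for fl in (0,np.pi):
    q=[robot.inverse_kinematics(*kp(a,.27,fl)) for a in np.radians([np.degrees(a0),165,120])]
    print(fl,[None if x is None else np.round(x,2).tolist() for x in q])
    if best is None and all(x is not None for x in q): best=fl
fl=best
p,r=kp(a0,.40,fl); robot.move_ptp(p,r); robot.gripper_to(.055)
robot.move_straight(kp(a0,.269,fl)[0],.12); print('down',ft().round(2))
robot.gripper_to(.022,20); robot.sleep(.1); f0=ft(); print(f0.round(2),robot.read_state()['gripper_width'])
a=a0
while a>np.radians(108):
    a-=np.radians(5 if a>np.radians(136) else 1.2)
    p,r=kp(a,.269,fl); robot.move_straight(p,.09,r)
    f=ft()-f0; ta=np.array([np.sin(a),-np.cos(a)]); ra=np.array([np.cos(a),np.sin(a)])
    print(round(np.degrees(a),1),'tan',round(f[:2]@ta,1),'rad',round(f[:2]@ra,1),'z',round(f[2],1))
    if f[:2]@ta<-9 or abs(f[:2]@ra)>15: break
print(robot.read_state()['clock'])
E
```

```text
0 [[-0.57, 0.31, 1.39, 0.0, 1.44, -2.49], [-0.47, 0.27, 1.44, -0.0, 1.43, -1.78], [-0.34, 0.33, 1.36, -0.0, 1.45, -0.86]]
3.141592653589793 [[-0.57, 0.31, 1.39, -0.0, 1.44, 0.65], [-0.47, 0.27, 1.44, 0.0, 1.43, 1.36], [-0.34, 0.33, 1.36, 0.0, 1.45, 2.28]]
down [-0.85 -1.17  0.26]
[ 0.52 -0.92 -0.73] 0.022044961151811208
195.3 tan 2.3 rad -0.1 z 1.3
190.3 tan 0.9 rad -0.2 z 1.7
185.3 tan 0.7 rad 0.8 z 0.7
180.3 tan 2.0 rad -0.8 z 1.5
175.3 tan 1.6 rad 0.6 z 1.4
170.3 tan 1.1 rad 0.0 z 1.6
165.3 tan 0.5 rad 1.2 z 1.2
160.3 tan 1.0 rad 0.7 z 0.8
155.3 tan 1.3 rad 0.2 z 1.0
150.3 tan 0.8 rad 0.2 z 1.3
145.3 tan 0.9 rad 0.5 z 1.0
140.3 tan 1.2 rad 0.6 z 0.6
135.3 tan 0.5 rad 1.3 z 0.5
134.1 tan 0.3 rad 1.0 z 1.0
132.9 tan 0.8 rad 1.0 z 1.0
131.7 tan 0.7 rad 1.2 z 1.4
130.5 tan 0.7 rad 1.5 z -0.0
129.3 tan 0.2 rad 1.3 z 0.7
128.1 tan 0.5 rad 0.2 z 0.2
126.9 tan 0.0 rad 1.1 z 0.8
125.7 tan 0.7 rad 1.2 z 0.6
124.5 tan 0.1 rad 0.9 z 0.4
123.3 tan 0.4 rad 0.3 z 0.2
122.1 tan -5.4 rad 2.0 z 1.9
120.9 tan -11.5 rad -0.3 z 3.9
41.075
```

The stop is felt at 122°, where the lens was predicted to be over the stage. Release, withdraw and check.

```bash
python3 - <<'E'
from h import *
robot.gripper_to(.045,20); st=robot.read_state()
robot.move_straight(st['tcp_pos']+[0,0,.13],.15); 
robot.move_ptp([.50,.12,.45],[-np.pi/2,0,0]); robot.sleep(.2); print('free',ft().round(2))
s=robot.read_camera('scene'); d=robot.read_camera('side'); save(s,'end_s.png'); save(d,'end_d.png')
u=[lm('magnifier_knob',p) for p in (s,d)]; print(u)
H=np.array([.6455,-.181])
for p,x in zip((s,d),u):
    for a,sc in x[:2]:
        k=onz(p,a,.2655)[:2]; print(round(sc,2),k.round(4),'r',np.linalg.norm(k-H).round(4),'ang',np.degrees(np.arctan2(*(k-H)[::-1])).round(1))
for l,z in [('plate_grip',.026),('grid_plate',0)]:
    for p in (s,d):
        rs=RS(S['yaw'])
        for a,sc in lm(l,p)[:4]:
            o,v=ray(p,a); o=rs.inv().apply(o-S['t']); v=rs.inv().apply(v); X=(o+v*(z-o[2])/v[2])*1e3
            if abs(X[0])<100 and abs(X[1])<100: print(l,round(sc,2),X.round(1))
for l,ref in [('dishes',(.663,.206)),('jar',(.649,.328)),('pen',(.4226,-.376)),('cup_a',(.603,-.384))]:
    print(l,[onz(d,a,0)[:2].round(3) for a,_ in lm(l,d)[:3]],ref)
print(robot.read_state()['clock'])
E
```

```text
free [ 0.09 -0.16  0.11]
[[(array([248.472, 229.32 ]), 0.86), (array([265.384, 263.592]), 0.31), (array([267.904, 242.802]), 0.26)], [(array([338.688, 226.212]), 0.91)]]
0.86 [ 0.5917 -0.0992] r 0.0979 ang 123.3
0.31 [ 0.7151 -0.081 ] r 0.1219 ang 55.2
0.91 [ 0.597 -0.094] r 0.0996 ang 119.1
plate_grip 0.67 [36.5 -4.3 26. ]
plate_grip 0.74 [47.6  4.1 26. ]
grid_plate 0.77 [-5.1  5.   0. ]
dishes [array([0.664, 0.224])] (0.663, 0.206)
jar [array([0.648, 0.325]), array([ 0.6  , -0.377])] (0.649, 0.328)
pen [array([ 0.423, -0.381]), array([0.574, 0.03 ])] (0.4226, -0.376)
cup_a [array([ 0.516, -0.416]), array([ 0.603, -0.383])] (0.603, -0.384)
44.1833
```

```bash
python3 - <<'E'
from h import *
a=cv2.imread('pics/scene0.png').astype(int)
b=cv2.imread('pics/end_s.png').astype(int)
g=lambda im:im[250:288,328:395].mean(2)
print('scene dish/jar diff mean/max',abs(g(a)-g(b)).mean(),abs(g(a)-g(b)).max())
s=robot.read_camera('scene')
for l in ('dishes','jar'): print(l,[(x.round(1),round(c,2)) for x,c in lm(l,s)[:2]])
robot.finish_job()
E
```

```text
scene dish/jar diff mean/max 1.5125687352710133 53.66666666666666
dishes [(array([346.2, 271.2]), 0.64), (array([376.9, 261.4]), 0.18)]
jar [(array([376.2, 263.8]), 0.83), (array([267.8, 240.2]), 0.47)]
the job is handed in; nothing more can be done
```

I fitted the grid plate and swung the magnifier in to its stop, then handed the job in at about 44 s of the 67 s allowed. The gripper was open and clear of everything.

**Plate:**
- I gripped the blue bar, slid the plain edge under the lip until it touched the stop, backed off about 1 mm, and lowered it.
- On the way down the plate rubbed the upper stop, so I shifted it down the slope. It then seated with at most 17 N of force.
- The close wrist view after release showed it flat in the seat, with the edge under the lip and inside the guides. The networks put its centre at (-0.2, 1.8) mm and its plain edge at -62.1 mm in the stage frame.

**Magnifier:**
- I led the knob round about 78° until the stop pushed back with about 11 N, then released it.
- The two cameras afterwards put the arm at 123.3° and 119.1°. The stop was felt at 121–122°.

**Checks that disagreed:**
- **Plate position:** the last checks of the plate from the distant cameras scattered by up to about 10 mm, taken with the lens over the stage. I trusted the close view from before the magnifier was moved.
- **Dishes:** the side camera put them 18 mm from the first reading. The scene camera put them within about 1 pixel of where they started, so I take them as unmoved.
- **Others:** the jar, pen and the one cup I compared read within about 5 mm of where they started. I did not compare the second cup.
- **Not viewed:** I had used up the picture allowance before the magnifier move, so its end position was checked by numbers only.

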